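# Load a sample planchet into its sliding-jaw holder on a transfer blade

## Task

Take the transfer blade by its upright grip, pick the loose metal sample planchet up off its two-rail stand on the blade's flat tip and carry it level, never touching it with the fingers, to the holder with the sliding jaw. Lay it on the holder's rails and, with the blade's step behind it, push it and the jaw back until the jaw meets its stop; press it there for half a second with about 14 N to bed it, never with more than 18 N. Then draw the blade out from under the planchet, leaving it lying flat in the jaw, and lay the blade down flat on the bench, disturbing nothing else.

Things in the scene. Friction and masses are not known exactly. Their poses are not given: they have to be found in the camera images.
- lifter: Loose transfer blade, 0.12 kg, flat on the bench: steel, 20 wide, 4 thick, with a black upright grip 24 x 24 whose top is 64 above the underside. Origin on the underside below the grip; x along the blade to its tip, z up. Blade spans x -18 to 106; a step (x 64 to 70, top at z 14) crosses it; the planchet rides between step and tip. Fingers closing along x hold it best against pushing.
- blade_heel (a point): Front face of the blade's step at the blade's upper surface: lifter x = 70, z = 4.
- planchet: Loose shallow round metal dish, 44 outer diameter, 7 high, 0.06 kg. Origin at the centre of its underside, z up. Starts flat on the stand's rails, its centre within 2 of the stand's centre line and middle.
- stand: Fixed stand for the planchet: base plate 60 x 72 x 8, two rails along x (x -24 to 24), inner faces at y -16 and 16, 12 wide, tops at z 34. The gap between the rails (floor at z 8) is open at both ends; the blade, 20 wide, fits in it. Origin on the bench under its centre; the blade enters along its +x.
- holder: Fixed holder, open at -x, origin on the bench. Rails along x, x -34 to 61, slippery, inner faces y -16 and 16, tops z 34; the blade fits between (floor z 8, base plate x -47 to 96). Walls, tops z 44, inner faces y -24 and 24 from x -16 on, flare to about 29 at the mouth, x -43. Housing 53 tall from x 61. Loads over 25 N spoil it. Its jaw (point jaw_seat) slides between the walls.
- jaw_seat (a point): Centre of the planchet's underside when it lies in the shallow V of the holder's sliding jaw (moves with the jaw, height 34). The jaw has no spring: it slides along holder +x under a push of about 3 N and stays where pushed, up to a hard stop. Where the stop lies varies and cannot be seen: with the jaw at it, this point is at holder x 8 to 28. It starts 6 to 24 before that.
- septa_jar: Bystander: small screw jar 53 diameter, 50 tall, between the stand and the blade. Origin under its centre. Leave it alone.
- spanner_c: Bystander: open-ended spanner 128 long, 5 thick, lying flat in front of the holder. Origin under its middle. Leave it alone.
- liner_pot: Bystander: small screw jar 49 diameter, 46 tall, at the right. Origin under its centre. Leave it alone.
- label_tape: Bystander: roll of tape about 62 across, 19 high, lying at the right. Origin under its centre. Leave it alone.
Not all that is in view belongs to the job. Leave any black look-alike of the planchet alone.

How it is judged:
By the outcome, as a careful person would: the job done as asked, in the order asked, and still so for the second after the job is handed in, with the robot touching nothing.
It also fails if it takes over 72 s, if anything falls off the work surface, if the arm or the gripper's body presses on something with over 40 N, if the wrist force passes 120 N, or if a joint passes its speed limit or range.

## Robot

A 7-joint arm with a two-finger parallel gripper is mounted at the origin on a cart in front of the work surface, level with it; the furniture and walls round the work are solid. World frame = base frame: x ahead of the robot, y to its left, z up, the work surface at z = 0. Lengths are in m, angles in rad, forces in N, time in s.
With the tool pointing down it reaches from about 0.4 to 0.925 m from the base axis. Payload 4.1 kg.
Tool frame: the origin (TCP) lies at the very end of the fingers, on their centre line; the grasp point (between the pads) lies 19 mm behind it; z points along the fingers, y is the line along which they close (so a half turn about z gives the same grasp; the last joint's range is limited). The gripper opens to 85 mm and grips with 20 to 120 N. Pads are 22 mm wide; open, the fingers measure 114 mm over their backs; the gripper's body (76 mm by 85 mm) begins 54 mm behind the grasp point. The pads swing forward as they close: fully open they stand 13 mm farther back than shut.
Start: joints at [1.084, 0.398, 0.045, 1.537, -0.019, 1.207, -0.051], TCP at [0.246, -0.602, 0.231] pointing down, gripper open.
Joint ranges: [-2.82, 2.82], [-0.49, 2.23], [-1.37, 1.46], [0, 2.46], [-1.36, 4.5], [0.23, 2], [-2.94, 2.94]. Speed limits (rad/s): [2.57, 2.57, 3.14, 3.14, 3.14, 3.14, 3.14].

## Interface

Orientations are given as a 3x3 rotation matrix whose columns are the frame's x, y, z axes.
In Python, from station import r, cams gives the robot as it stands.
- The arm moves only by the shell command python3 -m handwheel 'ROWS' [OPENING]. ROWS is JSON, one flat list of numbers, 6 for each row, row after row: the shift along the tool's x, y, z as a fraction of full scale, then the turn, a rotation vector about the tool's x, y, z as a fraction of full scale. A call has 1 to 10 rows; each row shifts and turns the commanded pose from where the row before left it, along the tool's axes as they then stand; what a row does not reach is not made up. Full scale, the value 1, is 8 cm for a shift and pi rad for a turn. A row lasts 1/12 s, in which the tool goes at most 41.7 mm and 7.16 degrees, less where a joint would pass 70% of its speed; a pose out of reach is approached as far as the arm can. A call with a number of a shift or a turn outside -1 to 1 is refused whole. A call with a gripper value outside its range is refused whole. OPENING is the finger opening in mm, from 0 to 85.4, set as the call begins (- or left out, the last holds). The fingers move at their own pace and stop on an object; the grip force is fixed at half the most. Time passes only in rows, so rows that do not move let the fingers close. It gives the time, the measured TCP pose, the force, the opening and the grip force at its end, in the units of the state.
- r.get_obs(): the state, without advancing time (a new reading comes with each control period).
- cams.snapshot(name): name is "side" or "top"; returns the picture (420x560x3 uint8, red, green, blue); there is no depth.
- cams.calibration(name): a dict with "fx", "fy", "cx", "cy" (pixels), "D" ([k1, k2, p1, p2, k3] as OpenCV has them; the pictures are not rectified), "cam_to_world" (4x4, takes a point from camera to world coordinates). Camera axes: x right, y up, looking along -z (the intrinsics and any distortion apply to the point x, -y, -z); pixel columns grow to the right and rows downward; lengths in m; the calibration is good to about 2 mm. A picture is of the moment at which its call begins. calibration takes no time and is no camera call.
- r.sign_off(): hands the job in; it is judged then, once.
The state is a dict: "clock": time; "joint_positions": joint angles; "joint_velocities": joint speeds; "joint_efforts": joint torques, N m; "tcp_pos": TCP position; "eef_rot": TCP orientation; "wrist_force": force on the tool from outside, world axes, zero at the start; "torque": the same for the moment, N m; "finger_gap": finger opening in m; "finger_force": force on a finger pad.
Only numpy, scipy, OpenCV 4.12 (cv2) and the standard library are available. Lean on these libraries where they do the work, as an engineer would, in place of code of your own. Each camera call takes 0.05 s, during which the arm holds its last target. There are 200 camera calls.

## Working session

There is one attempt and no reset: what is moved stays moved. The work goes in short steps, Python scripts to look and compute and a shell command to move; the robot and the scene stay as the last step left them, time stands still between calls to the robot, and variables do not carry over. Pictures are saved under pics/ and viewed, at most 10 in all, crops included, and the job is handed in when it is done.

```bash
mkdir -p pics; ls; python3 - <<'E'
from station import r,cams
import cv2
for n in("side","top"):
    im=cams.snapshot(n); cv2.imwrite(f"pics/{n}0.png",im[:,:,::-1]); c=cams.calibration(n); print(n,{k:(v.tolist() if hasattr(v,'tolist') else v) for k,v in c.items()})
o=r.get_obs(); print(o)
E
```

```text
pics
side {'fx': 456.4503598434109, 'fy': 456.4503598434109, 'cx': 276.00470718188404, 'cy': 210.3584116194429, 'D': [-0.056730941168519684, 0.0, 0.0, 0.0, 0.0], 'cam_to_world': [[-0.46108335636362763, 0.4644136748035091, -0.7561230568762948, -0.428134532822689], [-0.8873461073090497, -0.2455015258055065, 0.3903151120193078, 0.5068803981589468], [-0.00436168865562405, 0.850910653055107, 0.5252923340287794, 0.6977453568578964], [0.0, 0.0, 0.0, 1.0]]}
top {'fx': 421.63387165538353, 'fy': 421.63387165538353, 'cx': 278.59050867087296, 'cy': 216.65369140308255, 'D': [-0.12600895365261444, 0.0, 0.0, 0.0, 0.0], 'cam_to_world': [[0.004991806471760179, 0.997641173811826, -0.06846291100669176, 0.4115445392425238], [-0.9999758192128154, 0.0046485445552686185, -0.005172235800505794, 0.018406796627233324], [-0.004841782503050169, 0.06848707431975314, 0.997640254697711, 1.30164485593937], [0.0, 0.0, 0.0, 1.0]]}
{'clock': 0.1, 'joint_positions': array([ 1.08398204,  0.39912271,  0.0450506 ,  1.53769811, -0.01869906,
        1.2069382 , -0.05069346]), 'joint_velocities': array([-0.00136375, -0.00155098, -0.00241342, -0.00493058,  0.00246914,
        0.00156923, -0.00025772]), 'joint_efforts': array([ 3.79108111e-03, -4.76263869e+01,  1.36987846e+00, -2.54952443e+01,
        1.18740363e-02,  5.01941060e-03,  1.32728013e-05]), 'tcp_pos': array([ 0.24561437, -0.60121033,  0.2303895 ]), 'eef_rot': array([[ 9.25697423e-01,  3.78264032e-01, -7.76136108e-04],
       [ 3.78264807e-01, -9.25696113e-01,  1.56268646e-03],
       [-1.27358096e-04, -1.74015981e-03, -9.99998478e-01]]), 'wrist_force': array([ 1.22000023,  0.30758038, -0.24574893]), 'torque': array([ 0.03427645,  0.01122197, -0.01108252]), 'finger_force': 0.0, 'finger_gap': 0.08552308407127332}
```

View pics/side0.png

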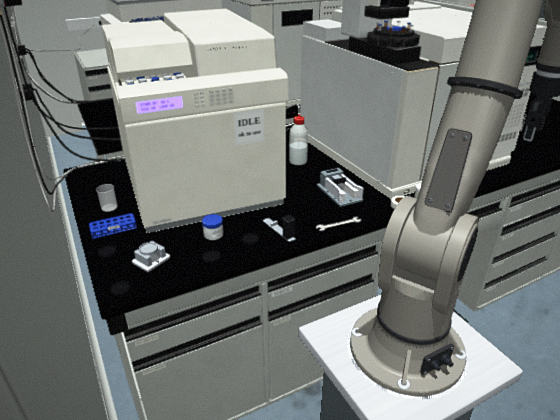

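View pics/top0.png

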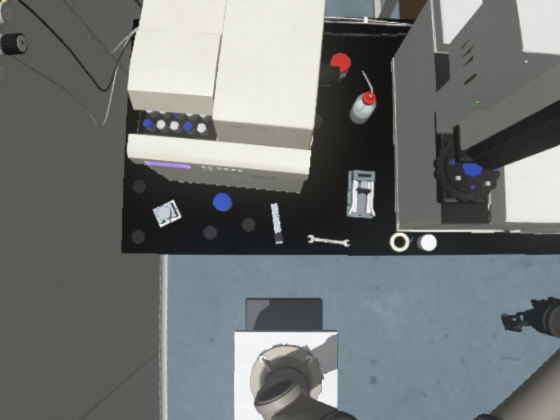

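Top view: stand with planchet near (166,213), septa jar (222,202), blade (277,223), holder (361,193), spanner (329,240), tape and pot (400–428,242). Side view: stand (150,255), blade (283,228), holder (341,187). The dark discs on the bench (139,187), (138,237), (210,232), (248,225) look like the black decoys. I'll confirm with an enlarged crop.

```bash
python3 - <<'E'
import cv2,numpy as np
t=cv2.imread("pics/top0.png");s=cv2.imread("pics/side0.png")
f=lambda im,x,y,w,h,k:cv2.resize(im[y:y+h,x:x+w],None,fx=k,fy=k,interpolation=cv2.INTER_CUBIC)
C=np.zeros((600,800,3),np.uint8)
def put(a,x,y): C[y:y+a.shape[0],x:x+a.shape[1]]=a
put(f(t,145,192,44,44,6),0,0)      # stand top 264
put(f(t,262,196,32,54,5.5),270,0)      # blade 176x297
put(f(t,340,162,44,60,5),450,0) # holder 220x300
put(f(s,125,235,50,40,5.2),0,310) #260x208
put(f(s,255,205,50,45,5.2),265,310) #260x234
put(f(s,312,160,54,50,5),530,310) #270
cv2.imwrite("pics/c0.png",C)
E
```

```text
(no output)
```

View pics/c0.png

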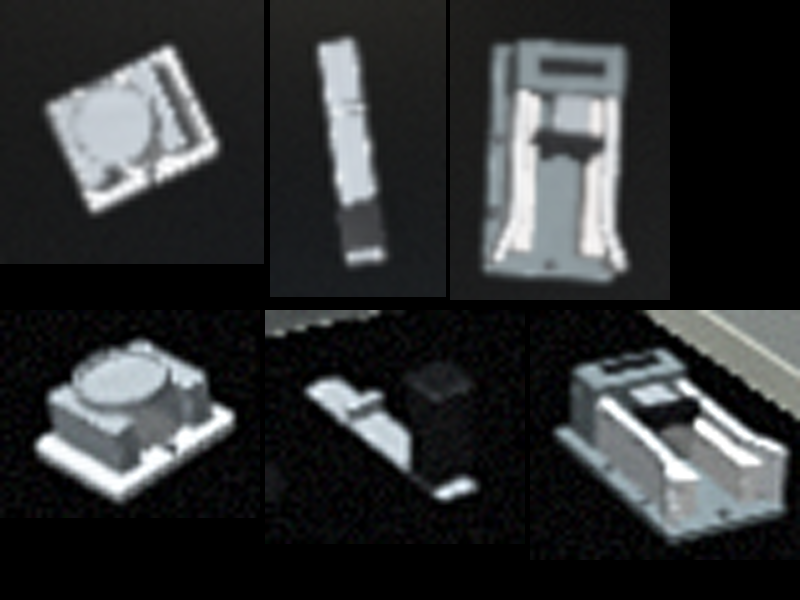

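The planchet is the light metal dish on the stand, at top (164,211) and side (148,248). The black discs lie flat on the bench away from the stand, so they are decoys. Next I fit poses from corner pixels in both views and check them with an overlay.

```bash
cat > h.py <<'E'
import numpy as np,cv2
from scipy.optimize import least_squares
from station import r,cams
CAL={n:cams.calibration(n) for n in("side","top")}
def proj(n,P):
    c=CAL[n]; T=np.linalg.inv(np.array(c["cam_to_world"])); P=np.atleast_2d(P)@T[:3,:3].T+T[:3,3]
    P=P*[1,-1,-1]; K=np.array([[c["fx"],0,c["cx"]],[0,c["fy"],c["cy"]],[0,0,1]])
    return cv2.projectPoints(P.reshape(-1,1,3),np.zeros(3),np.zeros(3),K,np.array(c["D"]))[0][:,0]
def pose(p,M):
    M=np.atleast_2d(np.array(M,float))/1000; c,s=np.cos(p[2]),np.sin(p[2])
    return np.c_[p[0]+c*M[:,0]-s*M[:,1],p[1]+s*M[:,0]+c*M[:,1],M[:,2]+(p[3] if len(p)>3 else 0)]
def fit(corr,p0):  # corr: (view,pixel,modelpt mm)
    f=lambda p:np.concatenate([proj(v,pose(p,m))[0]-np.array(px) for v,px,m in corr])
    s=least_squares(f,p0,x_scale=[.01,.01,.05,.01][:len(p0)],loss="soft_l1"); return s.x,f(s.x).reshape(-1,2)
def pix(px,k,o,off=(0,0)): return (np.array(px)-off+.5)/k-.5+np.array(o)
def box(x0,x1,y0,y1,z0,z1):
    P=[[x,y,z] for x in(x0,x1) for y in(y0,y1) for z in(z0,z1)]
    return [(P[a],P[b]) for a in range(8) for b in range(a+1,8) if bin(a^b).count("1")==1]
def disc(x,y,z,rr): 
    a=np.linspace(0,2*np.pi,33); Q=[[x+rr*np.cos(t),y+rr*np.sin(t),z] for t in a]; return list(zip(Q[:-1],Q[1:]))
STAND=box(-30,30,-36,36,0,8)+box(-24,24,16,28,8,34)+box(-24,24,-28,-16,8,34)
BLADE=box(-18,106,-10,10,0,4)+box(-12,12,-12,12,4,64)+box(64,70,-10,10,4,14)
HOLD=[((-34,16,34),(61,16,34)),((-34,-16,34),(61,-16,34)),((-16,24,44),(61,24,44)),((-16,-24,44),(61,-24,44)),((-16,24,44),(-43,29,44)),((-16,-24,44),(-43,-29,44)),((61,-24,53),(61,24,53)),((-47,-30,8),(-47,30,8)),((-34,16,8),(-34,16,34)),((-34,-16,8),(-34,-16,34))]
def view(im,n,models,roi,k):
    x,y,w,h=roi; A=cv2.resize(im[y:y+h,x:x+w],None,fx=k,fy=k,interpolation=cv2.INTER_CUBIC)
    for p,E,col in models:
        for a,b in E:
            q=(proj(n,pose(p,[a,b]))-[x,y]+.5)*k-.5
            cv2.line(A,*[tuple(int(round(16*t)) for t in v) for v in q],col,1,cv2.LINE_AA,4)
    return A
E
python3 - <<'E'
from h import *
T=lambda p,m:("top",pix(p,6,(145,192)),m); S=lambda p,m:("side",pix(p,5.2,(125,235),(0,310)),m)
st,e=fit([T((218,155),(-30,-36,4)),T((172,45),(30,-36,8)),T((95,213),(-30,36,4)),S((38,450),(30,36,8)),S((120,492),(-30,36,8)),S((235,412),(-30,-36,8))],[.45,.27,.4]); print("st",st,e.round(1).tolist())
T2=lambda p,m:("top",pix(p,5.5,(262,196),(270,0)),m); S2=lambda p,m:("side",pix(p,5.2,(255,205),(265,310)),m)
bl,e=fit([T2((318,43),(106,10,4)),T2((355,38),(106,-10,4)),T2((347,265),(-18,10,4)),T2((385,260),(-18,-10,4)),S2((305,387),(106,10,4)),S2((335,375),(106,-10,4)),S2((475,482),(-18,-10,4)),S2((440,500),(-18,10,4))],[.4,.02,.1,0]); print("bl",bl,e.round(1).tolist())
gt,e=fit([S2((439,374),(0,0,64))],[bl[0],bl[1],bl[2]]);print("gt",gt)
T3=lambda p,m:("top",pix(p,5,(340,162),(450,0)),m)
ho,e=fit([T3((548.5,277),(-47,0,8)),T3((569.5,93.5),(61,0,53)),T3((497,262),(-43,31,44)),T3((622,268),(-43,-31,44))],[.45,-.23,0]); print("ho",ho,e.round(1).tolist())
# planchet: rim centre in both, free height
pl,e=fit([T((115,125),(0,0,0)),S((122,378),(0,0,0))],[.45,.27,0,.04]); print("pl rim",pl,e.round(1).tolist())
np.savez("p.npz",st=st,bl=bl[:3],ho=ho)
t=cv2.imread("pics/top0.png");s=cv2.imread("pics/side0.png")
G=(0,255,0);C=np.zeros((600,800,3),np.uint8)
D=disc(0,0,34,22)+disc(0,0,41,22)
for (im,n,m,roi,k),(x,y) in zip([(t,"top",[(st,STAND,G),(st,D,(0,0,255))],(145,192,44,44),6),(t,"top",[(bl[:3],BLADE,G)],(262,196,32,54),5.5),(t,"top",[(ho,HOLD,G)],(340,162,44,60),5),(s,"side",[(st,STAND,G),(st,D,(0,0,255))],(125,235,50,40),5.2),(s,"side",[(bl[:3],BLADE,G)],(255,205,50,45),5.2),(s,"side",[(ho,HOLD,G)],(312,160,54,50),5)],[(0,0),(270,0),(450,0),(0,310),(265,310),(530,310)]):
    a=view(im,n,m,roi,k); C[y:y+a.shape[0],x:x+a.shape[1]]=a
cv2.imwrite("pics/o1.png",C)
E
```

```text
st [0.5096902  0.37233155 0.46455261] [[0.7, -0.7], [-0.1, 0.3], [0.7, -0.1], [-0.6, -0.5], [-0.1, 0.6], [0.1, 1.1]]
bl [0.43696991 0.02618439 0.13356608 0.0033076 ] [[0.2, 0.2], [-0.1, 0.2], [0.1, -0.3], [-0.4, -0.2], [-0.1, 0.1], [0.1, 0.1], [-0.2, 0.3], [0.4, -0.6]]
gt [0.44099408 0.0232969  0.13356608]
ho [ 0.54763022 -0.22636545 -0.05091609] [[-0.0, -0.1], [0.0, -0.2], [2.3, 0.2], [-2.2, 0.1]]
pl rim [ 0.50948362  0.37370155 -0.07663145  0.04074569] [[-0.1, -0.1], [0.1, 0.0]]
```

View pics/o1.png

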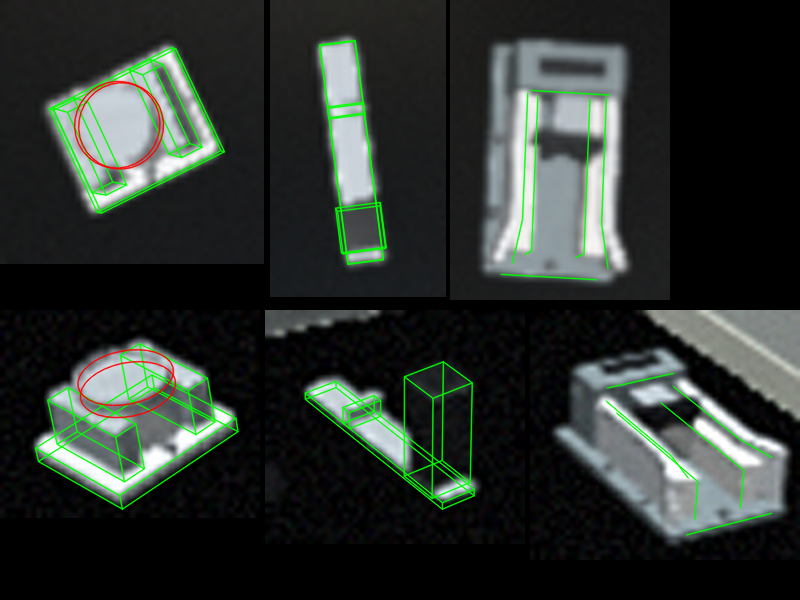

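The stand and blade overlays fit: rim height is 41 as expected, and blade z is 3 mm off 0. The holder's width is only guessed, so I'll enlarge it alone.

```bash
python3 - <<'E'
from h import *
t=cv2.imread("pics/top0.png");s=cv2.imread("pics/side0.png");C=np.zeros((600,800,3),np.uint8)
a=view(t,"top",[],(343,166,36,56),10);b=view(s,"side",[],(316,163,50,50),8.6)
C[:560,:360]=a;C[:430,365:795]=b
cv2.imwrite("pics/hz.png",cv2.convertScaleAbs(C,alpha=1.0))
E
```

```text
(no output)
```

View pics/hz.png

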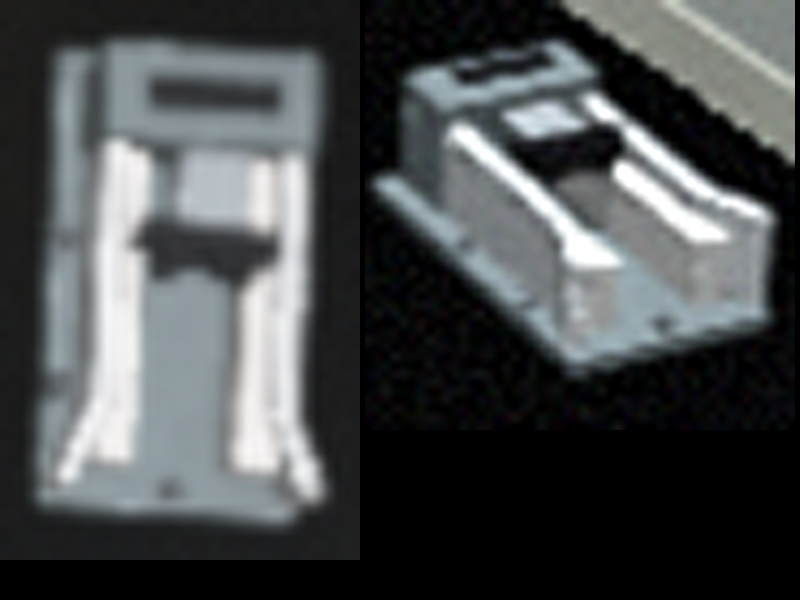

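```bash
python3 - <<'E'
from h import *
T=lambda p,m:("top",pix(p,10,(343,166)),m);S=lambda p,m:("side",pix(p,8.6,(316,163),(365,0)),m)
best=None
for w in range(34,48,1):
    c=[T((133,463),(-34,16,34)),T((235,470),(-34,-16,34)),T((152,150),(61,16,34)),T((250,150),(61,-16,34)),T((35,510),(-47,w,8)),T((295,522),(-47,-w,4)),S((692,243),(-34,-16,34)),S((620,262),(-34,16,34)),S((572,365),(-47,w,8)),S((770,316),(-47,-w,8)),S((375,182),(96,w,8))]
    p,e=fit(c,[.54,-.22,-.05]); 
    if best is None or (e**2).sum()<best[0]: best=((e**2).sum(),w,p,e)
print(best[:3],best[3].round(1).tolist()); p=best[2]
z=dict(np.load("p.npz"));z["ho"]=p
# jaw: dark block vertex front, assume z 34..41
def ray(px,n,h):
    return least_squares(lambda q:(proj(n,[[q[0],q[1],h]])[0]-px),[.55,-.23]).x
c,s=np.cos(p[2]),np.sin(p[2])
for h in(.034,.044):
  for q in((200,280),(200,240),(155,270),(255,280)):
    d=ray(T(q,0)[1],"top",h)-p[:2]; print(h,q,(1000*(c*d[0]+s*d[1])).round(1),(1000*(-s*d[0]+c*d[1])).round(1))
# bystanders from top picture
t=cv2.imread("pics/top0.png")
for nm,px,h in(("jar",(222,202),.05),("spanL",(309,238),.005),("spanR",(349,243),.005)): print(nm,ray(np.array(px),"top",h))
np.savez("p.npz",**z)
E
```

```text
(np.float64(3.1571180343905794), 40, array([ 0.54815015, -0.22680042, -0.06063536])) [[0.0, -0.3], [0.3, -0.3], [-0.3, -0.0], [0.3, 0.7], [0.4, -0.7], [-0.2, -0.1], [0.7, 0.7], [-0.2, 0.7], [-0.0, 0.1], [0.0, 0.1], [-0.3, 0.2]]
0.034 (200, 280) 22.1 -1.7
0.034 (200, 240) 34.3 -1.1
0.034 (155, 270) 24.2 12.3
0.034 (255, 280) 23.2 -18.5
0.044 (200, 280) 20.7 0.2
0.044 (200, 240) 32.9 0.8
0.044 (155, 270) 22.8 14.0
0.044 (255, 280) 21.9 -16.5
jar [0.54059529 0.19443141]
spanL [ 0.43519393 -0.06867233]
spanR [ 0.42021895 -0.19208826]
```

```bash
cat > plan.py <<'E'
import sys,numpy as np
from scipy.spatial.transform import Rotation as Ro
from station import r
# usage: plan.py x y z lifterYawDeg N  (target TCP in m; tool x = yaw+90, tool y = along lifter x); base = last target or measured
a=[float(v) for v in sys.argv[1:6]]; N=int(a[4]); o=r.get_obs(); R=np.array(o["eef_rot"]); p=np.array(o["tcp_pos"])
y=np.deg2rad(a[3]); ly=np.array([np.cos(y),np.sin(y),0]); Rt=np.c_[np.cross(ly,[0,0,-1]),ly,[0,0,-1]]
rv=Ro.from_matrix(R.T@Rt).as_rotvec(); q=Ro.from_rotvec(rv/N).as_matrix()
S=sum(np.linalg.matrix_power(q,k) for k in range(N)); s=np.linalg.solve(R@S,np.array(a[:3])-p)
print("per row:",(s/.08).round(4),(rv/N/np.pi).round(5)," turn deg",np.rad2deg(rv).round(2)," d mm",((np.array(a[:3])-p)*1000).round(1))
E
python3 - <<'E'
from h import *
T2=lambda p,m:("top",pix(p,5.5,(262,196),(270,0)),m); S2=lambda p,m:("side",pix(p,5.2,(255,205),(265,310)),m)
bl,e=fit([T2((318,43),(106,10,4)),T2((355,38),(106,-10,4)),T2((347,265),(-18,10,4)),T2((385,260),(-18,-10,4)),S2((305,387),(106,10,4)),S2((335,375),(106,-10,4)),S2((475,482),(-18,-10,4)),S2((440,500),(-18,10,4)),S2((439,374),(0,0,64))],[.4,.02,.1]); print(bl,np.rad2deg(bl[2]))
def ray(px,n,h): return least_squares(lambda q:(proj(n,[[q[0],q[1],h]])[0]-px),[.55,-.23]).x
for q in((150,228),(285,200),(390,197)): print("side z0",q,ray(np.array(q),"side",0))
z=dict(np.load("p.npz"));z["bl"]=bl;np.savez("p.npz",**z)
E
python3 plan.py 0.2456 -0.6012 0.2304 7.6 12
```

```text
[0.43840158 0.02529572 0.13655249] 7.823881594040935
side z0 (150, 228) [0.65639445 0.33813547]
side z0 (285, 200) [ 0.61638061 -0.06306395]
side z0 (390, 197) [ 0.48225127 -0.35583449]
per row: [ 0. -0. -0.] [-4.00e-05 -3.00e-05 -3.49e-02]  turn deg [-9.000e-02 -6.000e-02 -7.537e+01]  d mm [-0.  0.  0.]
```

```bash
python3 -m handwheel '[0,0,0,0,0,-0.035,0,0,0,0,0,-0.035,0,0,0,0,0,-0.035,0,0,0,0,0,-0.035,0,0,0,0,0,-0.035,0,0,0,0,0,-0.035]' 85 && python3 -m handwheel '[0,0,0,0,0,-0.035,0,0,0,0,0,-0.035,0,0,0,0,0,-0.035,0,0,0,0,0,-0.035,0,0,0,0,0,-0.035,0,0,0,0,0,-0.034,0,0,0,0,0,0]'; python3 plan.py 0.4384 0.0253 0.14 7.8 20
```

```text
clock: 0.6
tcp_pos: [0.2456, -0.6014, 0.2307]
eef_rot: [[0.495, 0.869, -0.001], [0.869, -0.495, 0.001], [0.001, -0.001, -1.0]]
wrist_force: [0.0, 0.7, -1.0]
finger_gap: 0.085
finger_force: 0.0
clock: 1.18
tcp_pos: [0.2456, -0.6014, 0.2307]
eef_rot: [[-0.135, 0.991, -0.0], [0.991, 0.135, 0.001], [0.001, -0.0, -1.0]]
wrist_force: [0.1, -0.4, -0.6]
finger_gap: 0.0849
finger_force: 0.0
per row: [0.3718 0.1723 0.0569] [-0.e+00 -2.e-05 -2.e-05]  turn deg [-0.   -0.06 -0.06]  d mm [192.8 626.7 -90.7]
```

```bash
python3 -m handwheel '[0.372,0.172,0.057,0,0,0,0.372,0.172,0.057,0,0,0,0.372,0.172,0.057,0,0,0,0.372,0.172,0.057,0,0,0,0.372,0.172,0.057,0,0,0,0.372,0.172,0.057,0,0,0,0.372,0.172,0.057,0,0,0,0.372,0.172,0.057,0,0,0,0.372,0.172,0.057,0,0,0,0.372,0.172,0.057,0,0,0]' && python3 -m handwheel '[0.372,0.172,0.057,0,0,0,0.372,0.172,0.057,0,0,0,0.372,0.172,0.057,0,0,0,0.372,0.172,0.057,0,0,0,0.372,0.172,0.057,0,0,0,0.372,0.172,0.057,0,0,0,0.372,0.172,0.057,0,0,0,0.372,0.172,0.057,0,0,0,0.372,0.172,0.057,0,0,0,0.367,0.172,0.056,0,0,0]' && python3 -m handwheel '[0,0,0,0,0,0]'; python3 plan.py 0.4384 0.0253 0.022 7.8 8
```

```text
clock: 2.02
tcp_pos: [0.3427, -0.2869, 0.1855]
eef_rot: [[-0.13, 0.992, -0.0], [0.992, 0.13, -0.0], [-0.0, -0.0, -1.0]]
wrist_force: [1.3, -0.5, -0.7]
finger_gap: 0.0851
finger_force: 0.0
clock: 2.85
tcp_pos: [0.4396, 0.0258, 0.14]
eef_rot: [[-0.13, 0.992, 0.0], [0.992, 0.13, -0.0], [-0.0, 0.0, -1.0]]
wrist_force: [0.5, -0.3, -0.8]
finger_gap: 0.0846
finger_force: 0.0
clock: 2.93
tcp_pos: [0.4407, 0.0312, 0.1402]
eef_rot: [[-0.139, 0.99, 0.002], [0.99, 0.139, 0.004], [0.004, 0.002, -1.0]]
wrist_force: [0.0, 0.5, 0.8]
finger_gap: 0.0851
finger_force: 0.0
per row: [-0.0091 -0.0051  0.1847] [ 0.0001  -0.00017  0.00014]  turn deg [ 0.14 -0.24  0.21]  d mm [  -2.3   -5.9 -118.2]
```

```bash
python3 -m handwheel '[0,0,0,0,0,0,0,0,0,0,0,0,0,0,0,0,0,0,0,0,0,0,0,0]'; python3 plan.py 0.4384 0.0253 0.075 7.8 4;  python3 - <<'E'
from h import *
t=cams.snapshot("top")[:,:,::-1].copy();s=cams.snapshot("side")[:,:,::-1].copy()
C=np.zeros((480,800,3),np.uint8);p=dict(np.load("p.npz"))["bl"]
C[:480,:400]=view(t,"top",[(p,BLADE,(0,255,0))],(252,190,50,60),8);C[:480,405:797]=view(s,"side",[(p,BLADE,(0,255,0))],(254,190,56,62),7)[:480,:392]
cv2.imwrite("pics/a.png",C)
E
```

```text
clock: 3.27
tcp_pos: [0.4392, 0.0228, 0.1401]
eef_rot: [[-0.13, 0.992, -0.0], [0.992, 0.13, -0.001], [-0.001, -0.0, -1.0]]
wrist_force: [-0.5, 0.5, 0.3]
finger_gap: 0.0847
finger_force: 0.0
per row: [ 0.0082 -0.0015  0.2036] [-2.0e-05  7.0e-05 -4.9e-04]  turn deg [-0.02  0.05 -0.36]  d mm [ -0.8   2.5 -65.1]Traceback (most recent call last):
  File "<stdin>", line 4, in <module>
ValueError: could not broadcast input array from shape (434,392,3) into shape (480,392,3)
```

```bash
python3 -m handwheel '[0,0,0.2,0,0,0,0,0,0.2,0,0,0,0,0,0.2,0,0,0,0,0,0.1,0,0,0,0,0,0,0,0,0,0,0,0,0,0,0,0,0,0,0,0,0,0,0,0,0,0,0]'; python3 plan.py 0.4384 0.0253 0.022 7.8 6;  python3 - <<'E'
from h import *
t=cams.snapshot("top")[:,:,::-1].copy();s=cams.snapshot("side")[:,:,::-1].copy()
C=np.zeros((480,800,3),np.uint8);p=dict(np.load("p.npz"))["bl"]
C[:480,:400]=view(t,"top",[(p,BLADE,(0,255,0))],(252,190,50,60),8);C[:434,405:797]=view(s,"side",[(p,BLADE,(0,255,0))],(254,190,56,62),7)
cv2.imwrite("pics/a.png",C)
E
```

```text
clock: 4.03
tcp_pos: [0.4403, 0.0243, 0.085]
eef_rot: [[-0.133, 0.991, 0.002], [0.991, 0.133, -0.0], [-0.001, 0.002, -1.0]]
wrist_force: [0.2, -0.2, 0.8]
finger_gap: 0.0851
finger_force: 0.0
per row: [ 0.0026 -0.0038  0.1313] [ 1.0e-04  3.0e-05 -1.6e-04]  turn deg [ 0.11  0.03 -0.18]  d mm [ -1.9   1.  -63. ]
```

View pics/a.png

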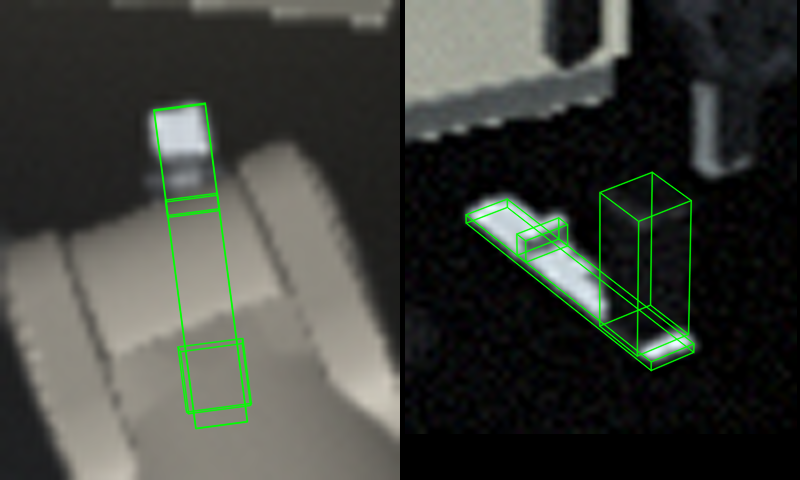

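The side view shows the fingers straddling the grip (fingertips at (585,70) and (720,175), grip top at (650,195)), and the blade overlay fits. Descending.

```bash
python3 -m handwheel '[0.005,-0.008,0.13,0,0,0,0.005,-0.008,0.13,0,0,0,0.005,-0.005,0.13,0,0,0,0,0,0.13,0,0,0,0,0,0.13,0,0,0,0,0,0.1,0,0,0,0,0,0.04,0,0,0,0,0,0,0,0,0,0,0,0,0,0,0,0,0,0,0,0,0]' && python3 -m handwheel '[0,0,0,0,0,0,0,0,0,0,0,0,0,0,0,0,0,0,0,0,0,0,0,0,0,0,0,0,0,0,0,0,0,0,0,0,0,0,0,0,0,0,0,0,0,0,0,0]' 0 && python3 -m handwheel '[0,0,0,0,0,0,0,0,0,0,0,0]'
```

```text
clock: 4.97
tcp_pos: [0.4381, 0.0254, 0.0213]
eef_rot: [[-0.133, 0.991, 0.001], [0.991, 0.133, -0.0], [-0.0, 0.001, -1.0]]
wrist_force: [-0.6, 0.2, -0.4]
finger_gap: 0.0851
finger_force: 0.0
clock: 5.63
tcp_pos: [0.4381, 0.0253, 0.0213]
eef_rot: [[-0.133, 0.991, 0.001], [0.991, 0.133, -0.0], [-0.0, 0.001, -1.0]]
wrist_force: [0.3, -0.1, 4.2]
finger_gap: 0.0235
finger_force: 59.0
clock: 5.8
tcp_pos: [0.4381, 0.0253, 0.0213]
eef_rot: [[-0.133, 0.991, 0.001], [0.991, 0.133, -0.0], [-0.0, 0.001, -1.0]]
wrist_force: [-0.6, 0.1, 5.1]
finger_gap: 0.0231
finger_force: 59.1
```

```bash
python3 -m handwheel '[0,0,-0.05,0,0,0,0,0,-0.15,0,0,0,0,0,-0.2,0,0,0,0,0,-0.25,0,0,0,0,0,-0.25,0,0,0,0,0,-0.2,0,0,0,0,0,-0.12,0,0,0,0,0,-0.05,0,0,0,0,0,0,0,0,0,0,0,0,0,0,0]'; python3 plan.py 0.3708 0.3035 0.123 26.6 16
```

```text
clock: 6.63
tcp_pos: [0.4369, 0.0251, 0.1219]
eef_rot: [[-0.133, 0.991, -0.001], [0.991, 0.133, -0.0], [-0.0, -0.001, -1.0]]
wrist_force: [0.1, 0.3, -1.2]
finger_gap: 0.0236
finger_force: 58.8
per row: [ 0.2242  0.0124 -0.0009] [-3.00e-05 -0.00e+00 -6.58e-03]  turn deg [-8.000e-02 -1.000e-02 -1.896e+01]  d mm [-66.1 278.4   1.1]
```

```bash
python3 -m handwheel '[0.224,0.0124,0,0,0,-0.0066,0.224,0.0124,0,0,0,-0.0066,0.224,0.0124,0,0,0,-0.0066,0.224,0.0124,0,0,0,-0.0066,0.224,0.0124,0,0,0,-0.0066,0.224,0.0124,0,0,0,-0.0066,0.224,0.0124,0,0,0,-0.0066,0.224,0.0124,0,0,0,-0.0066,0.224,0.0124,0,0,0,-0.0066,0.224,0.0124,0,0,0,-0.0066]' && python3 -m handwheel '[0.224,0.0124,0,0,0,-0.0066,0.224,0.0124,0,0,0,-0.0066,0.224,0.0124,0,0,0,-0.0066,0.224,0.0124,0,0,0,-0.0066,0.224,0.0124,0,0,0,-0.0066,0.224,0.0124,0,0,0,-0.0066,0,0,0,0,0,0,0,0,0,0,0,0,0,0,0,0,0,0]' && python3 -m handwheel '[0,0,0,0,0,0,0,0,0,0,0,0]'; python3 plan.py 0.3708 0.3035 0.046 26.6 6
```

```text
clock: 7.47
tcp_pos: [0.406, 0.2023, 0.1213]
eef_rot: [[-0.335, 0.942, -0.002], [0.942, 0.335, -0.001], [0.0, -0.003, -1.0]]
wrist_force: [1.0, 0.2, -1.0]
finger_gap: 0.0231
finger_force: 58.7
clock: 8.22
tcp_pos: [0.3712, 0.3022, 0.1215]
eef_rot: [[-0.448, 0.894, -0.002], [0.894, 0.448, -0.002], [-0.001, -0.002, -1.0]]
wrist_force: [0.5, -0.8, -1.0]
finger_gap: 0.0234
finger_force: 58.8
clock: 8.38
tcp_pos: [0.3719, 0.3022, 0.1221]
eef_rot: [[-0.447, 0.895, -0.0], [0.895, 0.447, -0.001], [-0.001, -0.001, -1.0]]
wrist_force: [-0.7, 0.9, -0.5]
finger_gap: 0.0235
finger_force: 58.8
per row: [ 0.0035 -0.0007  0.1586] [-5.e-05  4.e-05 -6.e-05]  turn deg [-0.05  0.05 -0.06]  d mm [ -1.1   1.3 -76.1]
```

```bash
python3 -m handwheel '[0.01,0,0.15,0,0,0,0.01,0,0.2,0,0,0,0,0,0.2,0,0,0,0,0,0.2,0,0,0,0,0,0.14,0,0,0,0,0,0.06,0,0,0,0,0,0,0,0,0,0,0,0,0,0,0,0,0,0,0,0,0]'; python3 - <<'E'
from h import *
o=r.get_obs();R=np.array(o["eef_rot"]);p=o["tcp_pos"];bl=[p[0],p[1],np.arctan2(R[1,1],R[0,1]),p[2]-.0213];print(bl,R[2])
t=cams.snapshot("top")[:,:,::-1].copy();s=cams.snapshot("side")[:,:,::-1].copy()
cv2.imwrite("pics/t2.png",t);cv2.imwrite("pics/s2.png",s)
st=np.load("p.npz")["st"];G=(0,255,0);C=np.zeros((600,800,3),np.uint8)
a=view(t,"top",[(bl,BLADE,G),(st,STAND,(0,0,255))],(140,188,60,60),6.5);b=view(s,"side",[(bl,BLADE,G),(st,STAND,(0,0,255))],(125,215,80,65),5)
C[:390,:390]=a;C[:325,395:795]=b
b=view(s,"side",[],(130,225,66,52),6);C[325:600,395:791]=b[:275];cv2.imwrite("pics/b.png",C)
E
```

```text
clock: 9.13
tcp_pos: [0.3713, 0.3054, 0.0472]
eef_rot: [[-0.448, 0.894, 0.001], [0.894, 0.448, 0.001], [0.0, 0.001, -1.0]]
wrist_force: [-0.2, 0.4, -1.0]
finger_gap: 0.0233
finger_force: 58.9
[np.float64(0.37128950507096875), np.float64(0.30536383380062765), np.float64(0.4650025728112201), np.float64(0.025873514540619716)] [ 2.20693525e-04  1.43797658e-03 -9.99998942e-01]
```

View pics/b.png

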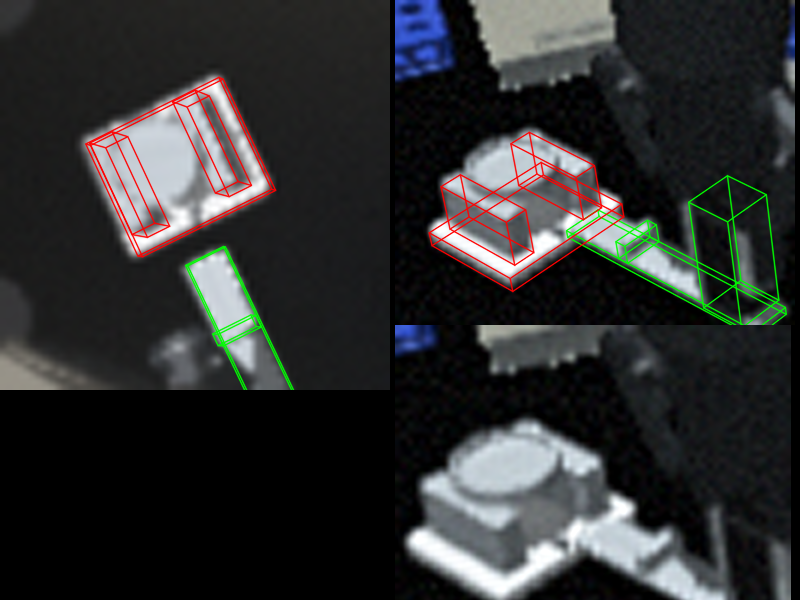

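```bash
python3 -m handwheel '[-0.006,0.02,0.01,0,0,0,-0.006,0.05,0.01,0,0,0,0,0.09,0.005,0,0,0,0,0.1,0,0,0,0,0,0.1,0,0,0,0,0,0.1,0,0,0,0,0,0.09,0,0,0,0,0,0.08,0,0,0,0,0,0.06,0,0,0,0,0,0.04,0,0,0,0]' && python3 -m handwheel '[0,0.02,0,0,0,0,0,0.015,0,0,0,0,0,0.015,0,0,0,0,0,0,0,0,0,0,0,0,0,0,0,0,0,0,0,0,0,0]'; python3 - <<'E'
from h import *
o=r.get_obs();R=np.array(o["eef_rot"]);p=o["tcp_pos"];bl=[p[0],p[1],np.arctan2(R[1,1],R[0,1]),p[2]-.0213]
st=np.load("p.npz")["st"];c,s_=np.cos(st[2]),np.sin(st[2]);d=p[:2]-st[:2];print(np.rad2deg(bl[2]),"along",1000*(c*d[0]+s_*d[1]),"lat",1000*(-s_*d[0]+c*d[1]))
t=cams.snapshot("top")[:,:,::-1].copy();s=cams.snapshot("side")[:,:,::-1].copy()
G=(0,255,0);C=np.zeros((600,800,3),np.uint8)
a=view(t,"top",[],(140,192,50,50),8);C[:400,:400]=a
C[:400,405:795]=view(s,"side",[],(135,230,65,66),6)[:400,:390];cv2.imwrite("pics/d.png",C)
E
```

```text
clock: 10.07
tcp_pos: [0.4241, 0.3306, 0.0445]
eef_rot: [[-0.448, 0.894, 0.0], [0.894, 0.448, 0.0], [0.0, 0.0, -1.0]]
wrist_force: [-0.3, -0.1, -1.3]
finger_gap: 0.0235
finger_force: 58.9
clock: 10.57
tcp_pos: [0.4268, 0.3318, 0.0445]
eef_rot: [[-0.449, 0.894, -0.0], [0.894, 0.449, -0.0], [-0.0, -0.0, -1.0]]
wrist_force: [0.1, 0.4, -0.4]
finger_gap: 0.0232
finger_force: 58.9
26.65918007205335 along -92.30143672608754 lat 0.8992306321057366Traceback (most recent call last):
  File "<stdin>", line 7, in <module>
ValueError: could not broadcast input array from shape (396,390,3) into shape (400,390,3)
```

```bash
python3 -m handwheel '[0,0.01,0,0,0,0,0,0.01,0,0,0,0,0,0.008,0,0,0,0,0,0,0,0,0,0,0,0,-0.01,0,0,0,0,0,-0.03,0,0,0,0,0,-0.05,0,0,0,0,0,-0.05,0,0,0,0,0,-0.05,0,0,0,0,0,-0.05,0,0,0]' && python3 -m handwheel '[0,0,-0.05,0,0,0,0,0,-0.04,0,0,0,0,0,-0.02,0,0,0,0,0,0,0,0,0,0,0,0,0,0,0]'; python3 - <<'E'
from h import *
o=r.get_obs();R=np.array(o["eef_rot"]);p=o["tcp_pos"];bl=[p[0],p[1],np.arctan2(R[1,1],R[0,1]),p[2]-.0213]
st=np.load("p.npz")["st"];c,s_=np.cos(st[2]),np.sin(st[2]);d=p[:2]-st[:2];print(np.rad2deg(bl[2]),"along",1000*(c*d[0]+s_*d[1]),"lat",1000*(-s_*d[0]+c*d[1]))
t=cams.snapshot("top")[:,:,::-1].copy();s=cams.snapshot("side")[:,:,::-1].copy()
D=disc(92,0,4,22)+disc(92,0,11,22)
G=(0,255,0);C=np.zeros((600,800,3),np.uint8)
def put(a,x,y):
    a=a[:600-y,:800-x];C[y:y+a.shape[0],x:x+a.shape[1]]=a
put(view(t,"top",[],(140,192,50,50),6),0,0);put(view(t,"top",[(bl,D+BLADE[24:],G)],(140,192,50,50),6),0,300)
put(view(s,"side",[],(130,225,70,50),6),320,0);put(view(s,"side",[(bl,D+BLADE[24:],G)],(130,225,70,50),6),320,300)
cv2.imwrite("pics/d.png",C)
E
```

```text
clock: 11.5
tcp_pos: [0.429, 0.333, 0.0642]
eef_rot: [[-0.449, 0.894, 0.0], [0.894, 0.449, -0.0], [-0.0, 0.0, -1.0]]
wrist_force: [0.4, -0.0, -2.1]
finger_gap: 0.0233
finger_force: 59.1
clock: 11.92
tcp_pos: [0.429, 0.3329, 0.0726]
eef_rot: [[-0.448, 0.894, 0.0], [0.894, 0.448, -0.0], [-0.0, 0.0, -1.0]]
wrist_force: [0.1, 0.4, -2.2]
finger_gap: 0.0233
finger_force: 59.1
26.64288509046163 along -89.81254549440932 lat 0.8738612977356314
```

View pics/d.png

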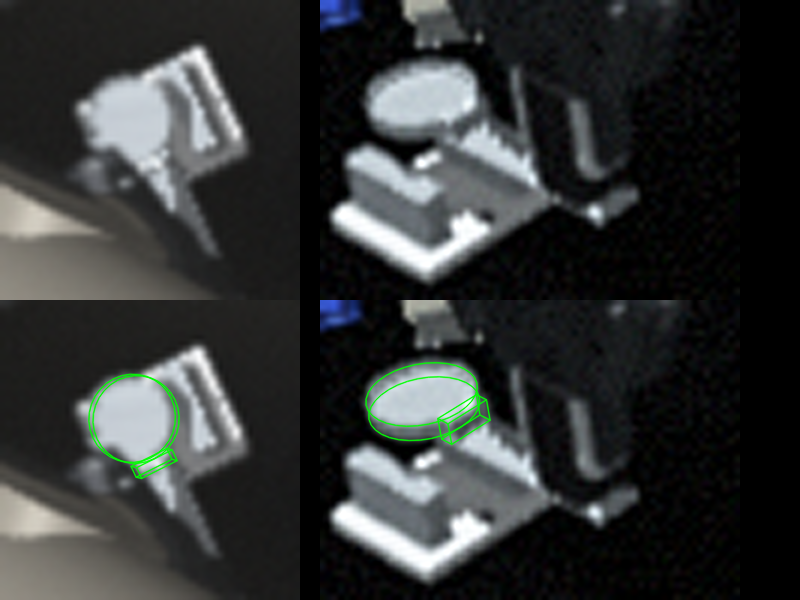

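The planchet sits on the blade against the step, clear of the stand (side picture about (420,95), overlay matches). Raise it, then carry.

```bash
python3 -m handwheel '[0,0,-0.02,0,0,0,0,0,-0.05,0,0,0,0,0,-0.08,0,0,0,0,0,-0.1,0,0,0,0,0,-0.1,0,0,0,0,0,-0.08,0,0,0,0,0,-0.06,0,0,0,0,0,-0.03,0,0,0,0,0,-0.01,0,0,0,0,0,0,0,0,0]'; python3 - <<'E'
import numpy as np
from station import r
o=r.get_obs();p=o["tcp_pos"];R=o["eef_rot"];y0=np.rad2deg(np.arctan2(R[1,1],R[0,1]))
q=np.array([.4314,-.2197]);d=(q-p[:2]);print(p,y0,d, "turn/seg(units)",(y0+3.47)/4/180)
for i in range(4):
    a=np.deg2rad(y0+(-3.47-y0)*(i+.46)/4); ly=np.array([np.cos(a),np.sin(a)]);lx=np.array([-ly[1],ly[0]])
    print(i,(d/4/.08)@lx,(d/4/.08)@ly)
E
```

```text
clock: 12.85
tcp_pos: [0.429, 0.3329, 0.1151]
eef_rot: [[-0.448, 0.894, 0.0], [0.894, 0.448, -0.0], [-0.0, 0.0, -1.0]]
wrist_force: [-0.6, -0.1, -3.1]
finger_gap: 0.0235
finger_force: 59.1
[0.42903192 0.33291227 0.11509341] 26.643729927036667 [ 0.00236808 -0.55261227] turn/seg(units) 0.04182462489866204
0 -1.5904096939651042 -0.6729646666840291
1 -1.664870909681777 -0.458791119529024
2 -1.7106296408008346 -0.23670798312885555
3 -1.726897003771298 -0.010543985443659691
```

```bash
python3 -m handwheel '[-0.033,-0.014,0,0,0,0.0009,-0.066,-0.028,0,0,0,0.0017,-0.1,-0.042,0,0,0,0.0026,-0.1325,-0.056,0,0,0,0.0035,-0.1325,-0.056,0,0,0,0.0035,-0.1325,-0.056,0,0,0,0.0035,-0.1325,-0.056,0,0,0,0.0035,-0.1325,-0.056,0,0,0,0.0035,-0.1325,-0.056,0,0,0,0.0035,-0.1325,-0.056,0,0,0,0.0035]' && python3 -m handwheel '[-0.1325,-0.056,0,0,0,0.0035,-0.1325,-0.056,0,0,0,0.0035,-0.1325,-0.056,0,0,0,0.0035,-0.136,-0.046,0,0,0,0.0035,-0.139,-0.038,0,0,0,0.0035,-0.139,-0.038,0,0,0,0.0035,-0.139,-0.038,0,0,0,0.0035,-0.139,-0.038,0,0,0,0.0035,-0.139,-0.038,0,0,0,0.0035,-0.139,-0.038,0,0,0,0.0035]' && python3 -m handwheel '[-0.139,-0.038,0,0,0,0.0035,-0.139,-0.038,0,0,0,0.0035,-0.139,-0.038,0,0,0,0.0035,-0.139,-0.038,0,0,0,0.0035,-0.14,-0.03,0,0,0,0.0035,-0.1425,-0.0197,0,0,0,0.0035,-0.1425,-0.0197,0,0,0,0.0035,-0.1425,-0.0197,0,0,0,0.0035,-0.1425,-0.0197,0,0,0,0.0035,-0.1425,-0.0197,0,0,0,0.0035]' && python3 -m handwheel '[-0.1425,-0.0197,0,0,0,0.0035,-0.1425,-0.0197,0,0,0,0.0035,-0.1425,-0.0197,0,0,0,0.0035,-0.1425,-0.0197,0,0,0,0.0035,-0.1425,-0.0197,0,0,0,0.0035,-0.1425,-0.0197,0,0,0,0.0035,-0.144,-0.008,0,0,0,0.0035,-0.144,-0.001,0,0,0,0.0035,-0.144,-0.001,0,0,0,0.0035,-0.144,-0.001,0,0,0,0.0035]'; python3 plan.py 0.4314 -0.2197 0.115 -3.47 8
```

```text
clock: 13.68
tcp_pos: [0.4313, 0.2338, 0.115]
eef_rot: [[-0.362, 0.932, 0.0], [0.932, 0.362, -0.0], [-0.0, 0.0, -1.0]]
wrist_force: [0.1, 0.2, -1.0]
finger_gap: 0.0232
finger_force: 59.0
clock: 14.52
tcp_pos: [0.4325, 0.119, 0.115]
eef_rot: [[-0.258, 0.966, 0.0], [0.966, 0.258, -0.0], [-0.0, 0.0, -1.0]]
wrist_force: [0.4, 0.7, -1.3]
finger_gap: 0.023
finger_force: 59.0
clock: 15.35
tcp_pos: [0.4343, 0.0039, 0.115]
eef_rot: [[-0.15, 0.989, 0.0], [0.989, 0.15, -0.0], [-0.0, 0.0, -1.0]]
wrist_force: [0.0, 0.7, -2.7]
finger_gap: 0.0235
finger_force: 59.0
clock: 16.18
tcp_pos: [0.4358, -0.1112, 0.115]
eef_rot: [[-0.041, 0.999, 0.0], [0.999, 0.041, -0.0], [-0.0, 0.0, -1.0]]
wrist_force: [0.1, -0.2, -2.1]
finger_gap: 0.0229
finger_force: 59.0
per row: [-0.1697 -0.0063 -0.    ] [1.00e-05 0.00e+00 4.04e-03]  turn deg [0.01 0.   5.81]  d mm [  -4.4 -108.5    0. ]
```

```bash
python3 -m handwheel '[-0.144,-0.005,0,0,0,0.0035,-0.144,-0.005,0,0,0,0.0035,-0.144,-0.005,0,0,0,0.0035,-0.144,-0.005,0,0,0,0.0035,-0.144,-0.005,0,0,0,0.0035,-0.144,-0.005,0,0,0,0.0035,-0.144,-0.005,0,0,0,0.0035,-0.13,-0.005,0,0,0,0.003,-0.1,-0.005,0,0,0,0.0023,-0.07,-0.005,0,0,0,0.0015]' && python3 -m handwheel '[-0.035,0,0,0,0,0.0007,-0.015,0,0,0,0,0.0003,0,0,0,0,0,0,0,0,0,0,0,0,0,0,0,0,0,0]'; python3 plan.py 0.4314 -0.2197 0.0625 -3.47 8;python3 - <<'E'
from h import *
o=r.get_obs();R=np.array(o["eef_rot"]);p=o["tcp_pos"];bl=[p[0],p[1],np.arctan2(R[1,1],R[0,1]),p[2]-.0213]
t=cams.snapshot("top")[:,:,::-1].copy();s=cams.snapshot("side")[:,:,::-1].copy()
ho=np.load("p.npz")["ho"]
D=disc(92,0,4,22)+disc(92,0,11,22);G=(0,255,0);B=(0,0,255);C=np.zeros((600,800,3),np.uint8)
def put(a,x,y):
    a=a[:600-y,:800-x];C[y:y+a.shape[0],x:x+a.shape[1]]=a
put(view(t,"top",[],(335,160,54,70),5.5),0,0);put(view(t,"top",[(bl,D+BLADE[24:],G),(ho,HOLD,B)],(335,160,54,70),5.5),300,0)
put(view(s,"side",[],(305,140,66,66),3),0,395);put(view(s,"side",[(bl,D+BLADE[24:],G),(ho,HOLD,B)],(305,140,66,40),5),300,395)
cv2.imwrite("pics/e.png",C);cv2.imwrite("pics/t3.png",t);cv2.imwrite("pics/s3.png",s)
E
```

```text
clock: 17.02
tcp_pos: [0.4312, -0.2158, 0.1149]
eef_rot: [[0.058, 0.998, -0.0], [0.998, -0.058, -0.0], [-0.0, 0.0, -1.0]]
wrist_force: [-0.6, -0.8, -1.9]
finger_gap: 0.0234
finger_force: 59.0
clock: 17.43
tcp_pos: [0.4313, -0.2179, 0.115]
eef_rot: [[0.058, 0.998, 0.0], [0.998, -0.058, 0.0], [0.0, 0.0, -1.0]]
wrist_force: [0.0, -0.2, -1.1]
finger_gap: 0.0233
finger_force: 59.0
per row: [-0.0028  0.0003  0.0821] [ 0.e+00 -0.e+00  9.e-05]  turn deg [ 0.   -0.01  0.12]  d mm [  0.1  -1.8 -52.5]
```

View pics/e.png

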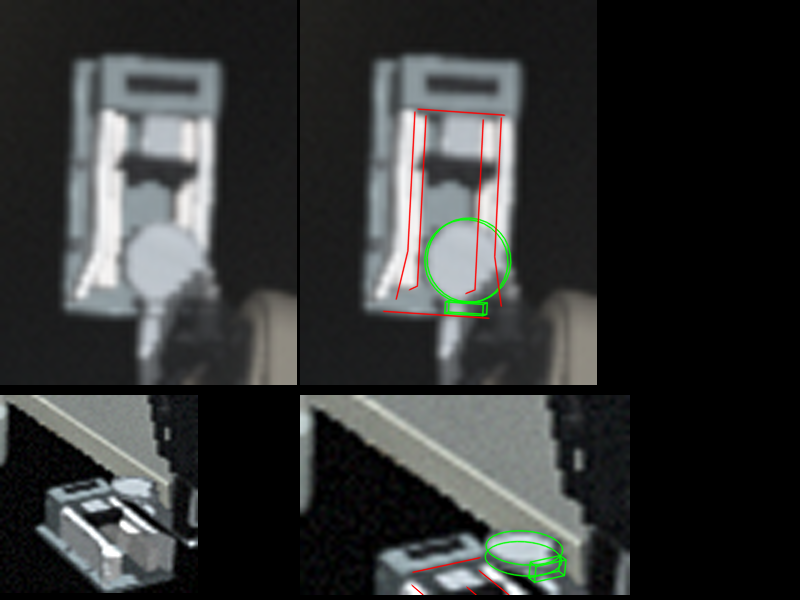

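Planchet on the blade at top (165,258 in crop), matching the overlay; its offset from the holder's axis is just height parallax. Lowering.

```bash
python3 -m handwheel '[-0.005,0,0.03,0,0,0,-0.006,0,0.06,0,0,0,-0.006,0,0.1,0,0,0,-0.005,0,0.12,0,0,0,0,0,0.12,0,0,0,0,0,0.1,0,0,0,0,0,0.07,0,0,0,0,0,0.04,0,0,0,0,0,0.02,0,0,0,0,0,0,0,0,0]' && python3 -m handwheel '[0,0,0,0,0,0,0,0,0,0,0,0,0,0,0,0,0,0]'; python3 plan.py 0.4314 -0.2197 0.0483 -3.47 8
```

```text
clock: 18.37
tcp_pos: [0.431, -0.2202, 0.0619]
eef_rot: [[0.059, 0.998, -0.0], [0.998, -0.059, 0.0], [0.0, -0.0, -1.0]]
wrist_force: [-0.6, 0.3, -1.2]
finger_gap: 0.0234
finger_force: 59.0
clock: 18.62
tcp_pos: [0.4314, -0.2205, 0.0626]
eef_rot: [[0.06, 0.998, 0.001], [0.998, -0.06, -0.001], [-0.001, 0.001, -1.0]]
wrist_force: [-0.2, -0.0, -2.4]
finger_gap: 0.0231
finger_force: 59.0
per row: [ 0.0012 -0.0001  0.0223] [3.e-05 2.e-05 4.e-05]  turn deg [0.05 0.03 0.06]  d mm [ -0.    0.8 -14.3]
```

```bash
python3 -m handwheel '[0.004,0,0.01,0,0,0,0.004,0,0.025,0,0,0,0,0,0.035,0,0,0,0,0,0.035,0,0,0,0,0,0.03,0,0,0,0,0,0.025,0,0,0,0,0,0.018,0,0,0,0,0,0,0,0,0,0,0,0,0,0,0]'; python3 - <<'E'
from h import *
o=r.get_obs();R=np.array(o["eef_rot"]);p=o["tcp_pos"];bl=[p[0],p[1],np.arctan2(R[1,1],R[0,1]),p[2]-.0213]
ho=np.load("p.npz")["ho"];c,s_=np.cos(ho[2]),np.sin(ho[2]);d=p[:2]-ho[:2];print("along",1000*(c*d[0]+s_*d[1]),"lat",1000*(-s_*d[0]+c*d[1]),o["wrist_force"])
t=cams.snapshot("top")[:,:,::-1].copy();s=cams.snapshot("side")[:,:,::-1].copy()
D=disc(92,0,4,22)+disc(92,0,11,22);G=(0,255,0);B=(0,0,255);C=np.zeros((600,800,3),np.uint8)
def put(a,x,y):
    a=a[:600-y,:800-x];C[y:y+a.shape[0],x:x+a.shape[1]]=a
put(view(t,"top",[],(340,162,42,60),9),0,0)
put(view(s,"side",[],(312,160,54,52),7.8),380,0)
cv2.imwrite("pics/f.png",C)
E
```

```text
clock: 19.37
tcp_pos: [0.4312, -0.2197, 0.0479]
eef_rot: [[0.059, 0.998, 0.0], [0.998, -0.059, -0.0], [-0.0, 0.0, -1.0]]
wrist_force: [0.4, 0.7, -1.6]
finger_gap: 0.0234
finger_force: 59.1
along -117.15637243515692 lat 0.00617919911500512 [ 0.37815077  0.65019626 -1.62178079]
```

View pics/f.png

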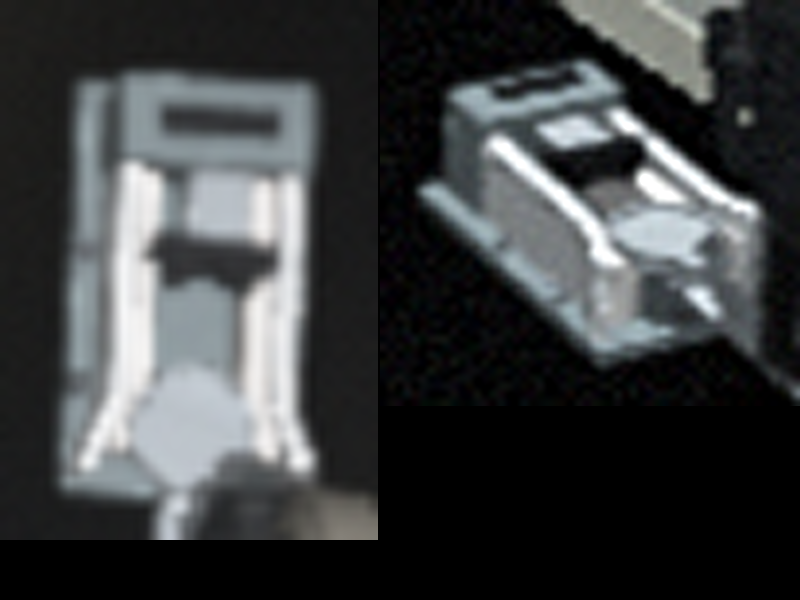

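The planchet lies on the rails at the mouth (top crop (192,430), side crop (665,235)) with the step behind it. The jaw is at about (210,262), clear ahead of it. Pushing forward, with a force guard between the slow moves.

```bash
cat > chk.py <<'E'
import sys,numpy as np
from station import r
o=r.get_obs();ho=np.load("p.npz")["ho"];c,s=np.cos(ho[2]),np.sin(ho[2]);d=o["tcp_pos"][:2]-ho[:2];w=o["wrist_force"]
F=-(c*w[0]+s*w[1]);L=-s*w[0]+c*w[1]
print("t %.2f centre %.2f lat %.2f z %.4f push %.1f side %.1f fz %.1f"%(o["clock"],1000*(c*d[0]+s*d[1])+92,1000*(-s*d[0]+c*d[1]),o["tcp_pos"][2],F,L,w[2]))
sys.exit(F>float(sys.argv[1]))
E
H(){ :; }
python3 -m handwheel '[0,0.01,0,0,0,0,0,0.025,0,0,0,0,0,0.035,0,0,0,0,0,0.035,0,0,0,0,0,0.035,0,0,0,0,0,0.035,0,0,0,0,0,0.03,0,0,0,0,0,0.025,0,0,0,0,0,0.015,0,0,0,0]' >/dev/null; python3 chk.py 3 && python3 -m handwheel '[0,0.015,0,0,0,0,0,0.015,0,0,0,0]' >/dev/null; python3 chk.py 6 && python3 -m handwheel '[0,0.015,0,0,0,0,0,0.015,0,0,0,0]' >/dev/null; python3 chk.py 6 && python3 -m handwheel '[0,0.015,0,0,0,0,0,0.015,0,0,0,0]' >/dev/null; python3 chk.py 6
```

```text
t 20.22 centre -5.25 lat 0.09 z 0.0479 push 0.6 side -0.1 fz -1.3
t 20.22 centre -5.25 lat 0.09 z 0.0479 push 0.6 side -0.1 fz -1.3
t 20.22 centre -5.25 lat 0.09 z 0.0479 push 0.6 side -0.1 fz -1.3
t 20.22 centre -5.25 lat 0.09 z 0.0479 push 0.6 side -0.1 fz -1.3False
False
False
False
```

```bash
sed -i 's/sys.exit(F>/sys.exit(int(F>/; s/argv\[1\]))/argv[1])))/' chk.py; tail -1 chk.py
exec 3>/dev/null
python3 chk.py 6 && python3 -m handwheel '[0,0.015,0,0,0,0,0,0.015,0,0,0,0]' >&3 && python3 chk.py 6 && python3 -m handwheel '[0,0.015,0,0,0,0,0,0.015,0,0,0,0]' >&3 && python3 chk.py 6 && python3 -m handwheel '[0,0.015,0,0,0,0,0,0.015,0,0,0,0]' >&3 && python3 chk.py 6 && python3 -m handwheel '[0,0.015,0,0,0,0,0,0.015,0,0,0,0]' >&3 && python3 chk.py 6  && python3 -m handwheel '[0,0.01,0,0,0,0,0,0.01,0,0,0,0]' >&3 && python3 chk.py 6 && python3 -m handwheel '[0,0.01,0,0,0,0,0,0.01,0,0,0,0]' >&3 && python3 chk.py 6 
```

```text
sys.exit(int(F>float(sys.argv[1])))
t 20.22 centre -5.25 lat 0.09 z 0.0479 push 0.6 side -0.1 fz -1.3
t 20.38 centre -3.26 lat 0.04 z 0.0479 push 0.7 side -0.6 fz -0.6
t 20.55 centre -0.88 lat 0.01 z 0.0479 push 0.1 side -0.1 fz 0.2
t 20.72 centre 1.60 lat 0.05 z 0.0479 push -0.1 side 0.5 fz -0.7
t 20.88 centre 3.38 lat 0.03 z 0.0478 push 2.6 side 0.3 fz -0.3
t 21.05 centre 3.99 lat -0.05 z 0.0476 push 4.6 side -0.1 fz 0.5
t 21.22 centre 6.12 lat -0.16 z 0.0476 push 3.2 side -1.1 fz -1.0
```

```bash
exec 3>/dev/null
python3 -m handwheel '[0,0.008,0,0,0,0,0,0.008,0,0,0,0]' >&3 && python3 chk.py 6.5 && python3 -m handwheel '[0,0.008,0,0,0,0,0,0.008,0,0,0,0]' >&3 && python3 chk.py 6.5 && python3 -m handwheel '[0,0.008,0,0,0,0,0,0.008,0,0,0,0]' >&3 && python3 chk.py 6.5 && python3 -m handwheel '[0,0.008,0,0,0,0,0,0.008,0,0,0,0]' >&3 && python3 chk.py 6.5 && python3 -m handwheel '[0,0.008,0,0,0,0,0,0.008,0,0,0,0]' >&3 && python3 chk.py 6.5 && python3 -m handwheel '[0,0.008,0,0,0,0,0,0.008,0,0,0,0]' >&3 && python3 chk.py 6.5 && python3 -m handwheel '[0,0.008,0,0,0,0,0,0.008,0,0,0,0]' >&3 && python3 chk.py 6.5 && python3 -m handwheel '[0,0.008,0,0,0,0,0,0.008,0,0,0,0]' >&3 && python3 chk.py 6.5
```

```text
t 21.38 centre 7.98 lat 0.01 z 0.0477 push 2.8 side -1.2 fz -2.5
t 21.55 centre 9.59 lat 0.09 z 0.0478 push 3.1 side -0.7 fz -2.5
t 21.72 centre 11.01 lat 0.08 z 0.0479 push 3.8 side -1.3 fz -1.6
t 21.88 centre 11.73 lat 0.03 z 0.0478 push 4.7 side -0.5 fz -1.2
t 22.05 centre 11.89 lat -0.04 z 0.0476 push 7.8 side -1.4 fz 1.5
```

```bash
exec 3>/dev/null
python3 -m handwheel '[0,0,0,0,0,0]' >&3; python3 chk.py 99; python3 -m handwheel '[0,0,0,0,0,0]' >&3; python3 chk.py 10 && python3 -m handwheel '[0,0.006,0,0,0,0]' >&3; python3 chk.py 10;python3 -m handwheel '[0,0,0,0,0,0]' >&3; python3 chk.py 10 
```

```text
t 22.13 centre 11.89 lat -0.03 z 0.0476 push 6.0 side 0.1 fz 0.7
t 22.22 centre 11.89 lat -0.03 z 0.0476 push 5.9 side -1.0 fz 1.4
t 22.30 centre 11.94 lat -0.06 z 0.0476 push 7.9 side -0.7 fz 3.0
t 22.38 centre 11.93 lat -0.06 z 0.0476 push 8.1 side -1.5 fz 2.0
```

```bash
exec 3>/dev/null
python3 -m handwheel '[0,0.006,0,0,0,0,0,0,0,0,0,0]' >&3; python3 chk.py 12 && python3 -m handwheel '[0,0.006,0,0,0,0,0,0,0,0,0,0]' >&3; python3 chk.py 12.5 && python3 -m handwheel '[0,0.004,0,0,0,0,0,0,0,0,0,0]' >&3; python3 chk.py 13 
```

```text
t 22.55 centre 11.98 lat -0.08 z 0.0476 push 8.1 side -0.3 fz 3.3
t 22.72 centre 12.01 lat -0.10 z 0.0475 push 8.9 side 0.2 fz 2.1
t 22.88 centre 12.04 lat -0.10 z 0.0475 push 9.7 side -0.7 fz 3.9
```

```bash
exec 3>/dev/null
python3 -m handwheel '[0,0.008,0,0,0,0,0,0,0,0,0,0]' >&3; python3 chk.py 12.5 && python3 -m handwheel '[0,0.008,0,0,0,0,0,0,0,0,0,0]' >&3; python3 chk.py 12.8 && python3 -m handwheel '[0,0.006,0,0,0,0,0,0,0,0,0,0]' >&3; python3 chk.py 13.2;python3 -m handwheel '[0,0,0,0,0,0]' >&3; python3 chk.py 13.2 
```

```text
t 23.05 centre 12.13 lat -0.14 z 0.0474 push 11.5 side -0.5 fz 4.1
t 23.22 centre 12.23 lat -0.20 z 0.0472 push 11.3 side 0.3 fz 4.9
t 23.38 centre 12.24 lat -0.16 z 0.0471 push 11.9 side -0.6 fz 4.0
t 23.47 centre 12.24 lat -0.20 z 0.0471 push 12.0 side -0.3 fz 3.9
```

```bash
exec 3>/dev/null
python3 -m handwheel '[0,0.01,0,0,0,0,0,0,0,0,0,0]' >&3; python3 chk.py 13.6 && python3 -m handwheel '[0,0.01,0,0,0,0,0,0,0,0,0,0]' >&3; python3 chk.py 13.6 && python3 -m handwheel '[0,0.006,0,0,0,0,0,0,0,0,0,0]' >&3; python3 chk.py 13.6; python3 -m handwheel '[0,0,0,0,0,0]' >&3; python3 chk.py 13.2 
```

```text
t 23.63 centre 12.34 lat -0.18 z 0.0469 push 12.7 side -1.2 fz 3.9
t 23.80 centre 12.42 lat -0.25 z 0.0467 push 13.0 side -1.2 fz 2.9
t 23.97 centre 12.44 lat -0.27 z 0.0466 push 14.9 side -0.2 fz 5.5
t 24.05 centre 12.44 lat -0.25 z 0.0466 push 14.7 side -0.6 fz 5.7
```

```bash
exec 3>/dev/null
python3 -m handwheel '[0,0,0,0,0,0,0,0,0,0,0,0]' >&3; python3 chk.py 99; python3 -m handwheel '[0,0,0,0,0,0,0,0,0,0,0,0]' >&3; python3 chk.py 99; python3 -m handwheel '[0,0,0,0,0,0,0,0,0,0,0,0]' >&3; python3 chk.py 99; python3 -m handwheel '[0,0,0,0,0,0,0,0,0,0,0,0]' >&3; python3 chk.py 99;python3 -c "
from station import r;o=r.get_obs();print(o['eef_rot'],o['finger_gap'],o['torque'])"
```

```text
t 24.22 centre 12.44 lat -0.26 z 0.0466 push 15.3 side -0.9 fz 4.0
t 24.38 centre 12.47 lat -0.26 z 0.0466 push 14.6 side -0.3 fz 5.2
t 24.55 centre 12.44 lat -0.28 z 0.0466 push 15.2 side -1.2 fz 4.4
t 24.72 centre 12.47 lat -0.27 z 0.0466 push 14.6 side -0.6 fz 3.6
[[ 6.09220122e-02  9.98049689e-01 -1.36134711e-02]
 [ 9.98142507e-01 -6.09134519e-02  1.04295697e-03]
 [ 2.11679356e-04 -1.36517232e-02 -9.99906788e-01]] 0.0232054966299322 [0.09288649 2.97851639 0.02328031]
```

```bash
exec 3>/dev/null
python3 -m handwheel '[0,-0.01,0,0,0,0,0,-0.015,0,0,0,0,0,-0.02,0,0,0,0,0,-0.02,0,0,0,0,0,-0.02,0,0,0,0]' >&3; python3 chk.py 99; python3 -m handwheel '[0,-0.02,0,0,0,0,0,-0.02,0,0,0,0,0,-0.02,0,0,0,0,0,0,0,0,0,0,0,0,0,0,0,0]' >&3; python3 chk.py 99; python3 plan.py 0.3785 -0.2165 0.0479 -3.47 10
```

```text
t 25.13 centre 11.69 lat -0.03 z 0.0477 push 3.7 side 0.3 fz -1.7
t 25.55 centre 8.84 lat 0.14 z 0.0485 push 0.9 side 0.7 fz -1.6
per row: [-1.000e-04 -1.085e-01  6.000e-04] [8.e-05 1.e-05 5.e-05]  turn deg [0.15 0.02 0.09]  d mm [-86.6   5.1  -0.6]
```

```bash
exec 3>/dev/null
python3 -m handwheel '[0,-0.03,0.003,0,0,0,0,-0.05,0.003,0,0,0,0,-0.07,0,0,0,0,0,-0.1,0,0,0,0,0,-0.12,0,0,0,0]' >&3; python3 chk.py 99;python3 -m handwheel '[0,-0.14,0,0,0,0,0,-0.14,0,0,0,0,0,-0.14,0,0,0,0,0,-0.12,0,0,0,0,0,-0.1,0,0,0,0,0,-0.05,0,0,0,0,0,-0.025,0,0,0,0,0,0,0,0,0,0,0,0,0,0,0,0]' >&3; python3 chk.py 99; python3 plan.py 0.3785 -0.2165 0.12 -3.47 7
python3 - <<'E'
from h import *
ho=np.load("p.npz")["ho"]
t=cams.snapshot("top")[:,:,::-1].copy();s=cams.snapshot("side")[:,:,::-1].copy();cv2.imwrite("pics/t5.png",t);cv2.imwrite("pics/s5.png",s)
# planchet check: compare with pre-contact picture, score disc position along holder axis by mean gradient across the rim
g=cv2.GaussianBlur(cv2.cvtColor(t,cv2.COLOR_BGR2GRAY),(0,0),.7).astype(np.float32)
def samp(P): q=proj("top",P).astype(np.float32); return cv2.remap(g,q[:,0].reshape(1,-1),q[:,1].reshape(1,-1),cv2.INTER_LINEAR)[0]
for x in range(-30,22,2):
    print(x,[int(v) for v in samp(pose(ho,[[x,y,41] for y in(-18,-12,-6,0,6,12,18)]))])
E
```

```text
t 25.97 centre -22.78 lat 0.10 z 0.0474 push 0.4 side 0.1 fz -0.2
t 26.72 centre -78.62 lat -0.11 z 0.0477 push 0.1 side 0.3 fz -0.7
per row: [ 0.0002  0.0013 -0.1292] [5.e-05 1.e-05 5.e-05]  turn deg [0.06 0.01 0.07]  d mm [ 0.7  0.1 72.3]
-30 [232, 168, 145, 151, 152, 158, 199]
-28 [234, 169, 144, 150, 152, 158, 201]
-26 [232, 166, 143, 150, 152, 158, 203]
-24 [230, 164, 143, 150, 152, 158, 206]
-22 [228, 163, 143, 150, 152, 159, 209]
-20 [228, 164, 143, 151, 153, 158, 211]
-18 [227, 165, 145, 152, 152, 157, 211]
-16 [226, 167, 147, 154, 153, 156, 210]
-14 [226, 167, 152, 158, 154, 154, 207]
-12 [225, 168, 161, 166, 161, 153, 203]
-10 [225, 171, 171, 175, 171, 159, 195]
-8 [225, 179, 182, 185, 184, 169, 190]
-6 [225, 186, 188, 191, 190, 181, 187]
-4 [224, 193, 193, 193, 193, 188, 187]
-2 [219, 194, 193, 193, 194, 193, 188]
0 [213, 194, 193, 194, 194, 193, 191]
2 [204, 193, 193, 194, 194, 194, 190]
4 [199, 192, 193, 194, 194, 194, 189]
6 [196, 191, 193, 193, 194, 194, 189]
8 [195, 190, 192, 192, 193, 194, 189]
10 [195, 190, 192, 191, 193, 193, 189]
12 [194, 190, 192, 191, 192, 193, 189]
14 [195, 190, 193, 192, 192, 192, 188]
16 [198, 192, 195, 193, 192, 191, 187]
18 [204, 193, 195, 195, 193, 191, 185]
20 [213, 195, 195, 195, 194, 190, 184]
```

The planchet's rear rim reads at holder x ≈ −10, so its centre is ≈ 12, in the seated jaw and unmoved. Lift the blade and take it back to its original free spot.

```bash
exec 3>/dev/null
python3 -m handwheel '[0,0,-0.08,0,0,0,0,0,-0.16,0,0,0,0,0,-0.2,0,0,0,0,0,-0.2,0,0,0,0,0,-0.15,0,0,0,0,0,-0.08,0,0,0,0,0,-0.03,0,0,0,0,0,0,0,0,0]' ; python3 plan.py 0.4384 0.0253 0.12 7.8 14
```

```text
clock: 27.48
tcp_pos: [0.3775, -0.2166, 0.1199]
eef_rot: [[0.059, 0.998, 0.001], [0.998, -0.059, -0.001], [-0.001, 0.001, -1.0]]
wrist_force: [1.0, -0.9, -1.6]
finger_gap: 0.0234
finger_force: 59.5
per row: [ 2.145e-01  6.120e-02 -1.000e-04] [ 2.00e-05  2.00e-05 -4.45e-03]  turn deg [  0.05   0.05 -11.21]  d mm [6.090e+01 2.419e+02 1.000e-01]
```

```bash
exec 3>/dev/null
python3 -m handwheel '[0.2145,0.0612,0,0,0,-0.00445,0.2145,0.0612,0,0,0,-0.00445,0.2145,0.0612,0,0,0,-0.00445,0.2145,0.0612,0,0,0,-0.00445,0.2145,0.0612,0,0,0,-0.00445,0.2145,0.0612,0,0,0,-0.00445,0.2145,0.0612,0,0,0,-0.00445,0.2145,0.0612,0,0,0,-0.00445,0.2145,0.0612,0,0,0,-0.00445,0.2145,0.0612,0,0,0,-0.00445]' >&3 && python3 -m handwheel '[0.2145,0.0612,0,0,0,-0.00445,0.2145,0.0612,0,0,0,-0.00445,0.2145,0.0612,0,0,0,-0.00445,0.2145,0.0612,0,0,0,-0.00445,0,0,0,0,0,0,0,0,0,0,0,0]' && python3 -m handwheel '[0,0,0.1,0,0,0,0,0,0.2,0,0,0,0,0,0.2,0,0,0,0,0,0.2,0,0,0,0,0,0.2,0,0,0,0,0,0.12,0,0,0,0,0,0.06,0,0,0,0,0,0,0,0,0,0,0,0,0,0,0]'; python3 plan.py 0.4384 0.0253 0.0218 7.8 6
```

```text
clock: 28.82
tcp_pos: [0.4375, 0.0262, 0.1188]
eef_rot: [[-0.138, 0.99, -0.002], [0.99, 0.138, 0.0], [0.001, -0.001, -1.0]]
wrist_force: [-0.4, 0.1, -1.6]
finger_gap: 0.0232
finger_force: 59.5
clock: 29.57
tcp_pos: [0.4382, 0.0251, 0.0331]
eef_rot: [[-0.135, 0.991, 0.0], [0.991, 0.135, -0.0], [-0.0, 0.0, -1.0]]
wrist_force: [-0.3, 0.2, -1.4]
finger_gap: 0.0237
finger_force: 59.5
per row: [0.0003 0.0004 0.0235] [ 0.e+00  1.e-05 -2.e-05]  turn deg [ 0.    0.01 -0.02]  d mm [  0.2   0.2 -11.3]
```

```bash
exec 3>/dev/null
python3 -m handwheel '[0,0,0.03,0,0,0,0,0,0.03,0,0,0,0,0,0.03,0,0,0,0,0,0.025,0,0,0,0,0,0.01,0,0,0,0,0,0,0,0,0]' >&3; python3 chk.py 99;  python3 -m handwheel '[0,0,0.008,0,0,0,0,0,0.006,0,0,0,0,0,0,0,0,0]' >&3; python3 chk.py 99
```

```text
t 30.07 centre -33.31 lat 245.06 z 0.0229 push -1.1 side 0.5 fz -1.0
t 30.32 centre -33.19 lat 245.08 z 0.0219 push -0.4 side 0.8 fz -1.0
```

```bash
exec 3>/dev/null
python3 -m handwheel '[0,0,0.006,0,0,0,0,0,0,0,0,0]' >&3; python3 chk.py 99;  python3 -m handwheel '[0,0,0.006,0,0,0,0,0,0,0,0,0]' >&3; python3 chk.py 99; python3 -m handwheel '[0,0,0.004,0,0,0,0,0,0,0,0,0]' >&3; python3 chk.py 99
```

```text
t 30.48 centre -33.16 lat 245.07 z 0.0214 push -0.5 side -0.4 fz -2.6
t 30.65 centre -33.11 lat 245.07 z 0.0213 push 1.7 side -0.6 fz 3.7
t 30.82 centre -33.10 lat 245.09 z 0.0213 push 2.7 side -1.2 fz 9.1
```

```bash
exec 3>/dev/null
python3 -m handwheel '[0,0,-0.006,0,0,0,0,0,0,0,0,0]' >&3; python3 -m handwheel '[0,0,0,0,0,0,0,0,0,0,0,0,0,0,0,0,0,0,0,0,0,0,0,0,0,0,0,0,0,0,0,0,0,0,0,0]' 85; python3 -m handwheel '[0,0,-0.05,0,0,0,0,0,-0.1,0,0,0,0,0,-0.2,0,0,0,0,0,-0.3,0,0,0,0,0,-0.4,0,0,0,0,0,-0.4,0,0,0,0,0,-0.3,0,0,0,0,0,-0.2,0,0,0,0,0,0,0,0,0,0,0,0,0,0,0]'
python3 -m handwheel '[-0.3,0,0,0,0,0,-0.4,0,0,0,0,0,-0.4,0,0,0,0,0,-0.4,0,0,0,0,0,-0.3,0,0,0,0,0,-0.1,0,0,0,0,0,0,0,0,0,0,0,0,0,0,0,0,0]'
python3 - <<'E'
from h import *
t=cams.snapshot("top")[:,:,::-1].copy();s=cams.snapshot("side")[:,:,::-1].copy();cv2.imwrite("pics/t6.png",t);cv2.imwrite("pics/s6.png",s)
for n,b,a,rois in(("top","pics/top0.png",t,dict(blade=(262,196,32,54),jar=(210,190,25,25),span=(300,230,55,18),stand=(145,192,44,44),holder=(340,162,44,60))),("side","pics/side0.png",s,dict(blade=(255,205,50,45),jar=(200,210,25,32)))):
    d=cv2.absdiff(cv2.GaussianBlur(cv2.imread(b),(0,0),1),cv2.GaussianBlur(a,(0,0),1)).max(2)
    for k,(x,y,w,h) in rois.items(): print(n,k,int(d[y:y+h,x:x+w].max()),int((d[y:y+h,x:x+w]>40).sum()))
E
```

```text
clock: 31.48
tcp_pos: [0.4381, 0.0254, 0.0211]
eef_rot: [[-0.136, 0.991, -0.0], [0.991, 0.136, -0.0], [-0.0, -0.0, -1.0]]
wrist_force: [0.4, 1.0, -0.2]
finger_gap: 0.0847
finger_force: 0.0
clock: 32.32
tcp_pos: [0.4386, 0.0254, 0.1783]
eef_rot: [[-0.136, 0.991, 0.003], [0.991, 0.136, -0.001], [-0.001, 0.002, -1.0]]
wrist_force: [0.4, 0.1, -0.1]
finger_gap: 0.0851
finger_force: 0.0
clock: 32.98
tcp_pos: [0.458, -0.1239, 0.1763]
eef_rot: [[-0.136, 0.991, -0.002], [0.991, 0.136, 0.002], [0.002, -0.002, -1.0]]
wrist_force: [-0.2, -0.0, 0.1]
finger_gap: 0.0844
finger_force: 0.0
top blade 30 0
top jar 2 0
top span 161 342
top stand 105 114
top holder 163 872
side blade 37 0
side jar 4 0
```

```bash
python3 -m handwheel '[0.3,0,0,0,0,0,0.4,0,0,0,0,0,0.4,0,0,0,0,0,0.4,0,0,0,0,0,0.4,0,0,0,0,0,0.4,0,0,0,0,0,0.3,0,0,0,0,0,0.2,0,0,0,0,0,0,0,0,0,0,0,0,0,0,0,0,0]'
python3 - <<'E'
from h import *
t=cams.snapshot("top")[:,:,::-1].copy();ho=np.load("p.npz")["ho"]
d=cv2.absdiff(cv2.GaussianBlur(cv2.imread("pics/top0.png"),(0,0),1),cv2.GaussianBlur(t,(0,0),1)).max(2)
for k,(x,y,w,h) in dict(span=(300,230,55,18),tape=(388,230,55,25),holder=(340,162,44,60)).items(): print(k,int(d[y:y+h,x:x+w].max()),int((d[y:y+h,x:x+w]>40).sum()))
g=cv2.GaussianBlur(cv2.cvtColor(t,cv2.COLOR_BGR2GRAY),(0,0),.7).astype(np.float32);g0=cv2.GaussianBlur(cv2.cvtColor(cv2.imread("pics/t5.png"),cv2.COLOR_BGR2GRAY),(0,0),.7).astype(np.float32)
x,y,w,h=345,166,36,38;e=abs(g-g0)[y:y+h,x:x+w];print("holder vs after-draw",e.max(),r.get_obs()["clock"])
E
```

```text
clock: 33.92
tcp_pos: [0.4275, 0.0985, 0.1772]
eef_rot: [[-0.141, 0.99, 0.0], [0.99, 0.141, -0.001], [-0.001, 0.0, -1.0]]
wrist_force: [0.4, -0.7, 0.3]
finger_gap: 0.0853
finger_force: 0.0
span 3 0
tape 2 0
holder 112 179
holder vs after-draw 3.0 33.9667
```

Planchet still where it was seated; spanner, jars, tape and blade are undisturbed. Handing in.

```bash
python3 -m handwheel '[0,0,0,0,0,0,0,0,0,0,0,0]' >/dev/null; python3 -c "
from station import r;print(r.sign_off())"
```

```text
the job is handed in; nothing more can be done
None
```

I handed the job in at about 34 s: the planchet is seated in the jaw at its stop, pressed for about 0.75 s with readings of 14.6–15.3 N (a little over 14, under 18), the blade is flat on the bench at its original spot, and the bystanders checked (septa jar, spanner, tape and pot) show no change in the before/after pictures.

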